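# Sort the left- and right-hand chassis brackets

## Task

The two loose aluminium brackets on the bench are mirror images of each other, one left-hand and one right-hand. Put each one into the black tray whose mounted sample is of the same hand, setting it down (not dropping it) so that it stands on its foot flat on the tray floor, and leave the round connector, the flanged hub and the torch that lie among them where they are.

Things in the scene. Friction and masses are not known exactly. Their poses are not given: they have to be found in the camera images.
- bracket_lh: Loose LEFT-hand aluminium bracket, about 0.22 kg, standing on its 120 x 56 mm foot plate, 6 mm thick. Origin: centre of the foot's underside; z up, x along the length to the TALL end, so with the tall end pointing away from you the upright side wall is on your left (+y edge). A low end wall 36 mm high, 6 mm thick closes the tall end (x 54 to 60 mm).
- bracket_rh: Loose RIGHT-hand aluminium bracket, about 0.22 kg, standing on its 120 x 56 mm foot plate, 6 mm thick. Origin: centre of the foot's underside; z up, x along the length to the TALL end, so with the tall end pointing away from you the upright side wall is on your right (-y edge). A low end wall 36 mm high, 6 mm thick closes the tall end (x 54 to 60 mm).
- grip_lh (a point): Point in the middle of the side wall of bracket_lh, at x = 12, y = +24, z = 50 mm in its frame: close to the centre of mass along x, a good place to pinch from above, across the wall (along y). The wall is 8 mm thick, runs along the whole +y edge, is 70 mm high from x = -5 to 60 mm and slopes down to 26 mm at x = -60 mm.
- grip_rh (a point): Point in the middle of the side wall of bracket_rh, at x = 12, y = -24, z = 50 mm in its frame: close to the centre of mass along x, a good place to pinch from above, across the wall (along y). The wall is 8 mm thick, runs along the whole -y edge, is 70 mm high from x = -5 to 60 mm and slopes down to 26 mm at x = -60 mm.
- tray_lh: Fixed low black tray for left-hand brackets, 190 (x) x 150 (y) mm outside, walls 4 mm thick, 22 mm high, floor 4 mm thick; origin at the centre of its underside, z up. It may be on either side of the bench. A bracket fits in at any yaw. The sample's shelf (76 mm wide, 10 mm high) joins its +x end, x = 95 to 227 mm.
- tray_rh: Fixed low black tray for right-hand brackets, 190 (x) x 150 (y) mm outside, walls 4 mm thick, 22 mm high, floor 4 mm thick; origin at the centre of its underside, z up. It may be on either side of the bench. A bracket fits in at any yaw. The sample's shelf (76 mm wide, 10 mm high) joins its +x end, x = 95 to 227 mm.
- sample_lh (a point): Centre of the foot's underside of the sample on tray_lh: a fixed left-hand bracket just like the loose one, tall end to the tray's +x, side wall on the +y edge, top 80 mm above the bench. It shows which hand belongs in this tray; it stays.
- sample_rh (a point): Centre of the foot's underside of the sample on tray_rh: a fixed right-hand bracket just like the loose one, tall end to the tray's +x, side wall on the -y edge, top 80 mm above the bench. It shows which hand belongs in this tray; it stays.
- connector: Bystander, leave alone: black round cable connector standing on end, 42 mm diameter, 44 mm high; origin at the centre of its underside.
- hub: Bystander, leave alone: steel flanged hub standing on its 68 mm flange, 40 mm high; origin at the centre of its underside.
- torch: Bystander, leave alone: black hand torch lying down along its y axis, 150 mm long, 42 mm thick at the head; origin on the bench under its middle.
Things that resemble listed ones, but are neither listed nor needed, are in the scene too. Leave any orange look-alike of the bracket_rh alone. What is shaped like the bracket_lh but orange is not meant.

How it is judged:
By the outcome, as a careful person would: the job done as asked, in the order asked, and still so for the second after the job is handed in, with the robot touching nothing.
It also fails if it takes over 59 s, if anything falls off the work surface, if the arm or the gripper's body presses on something with over 40 N, if the wrist force passes 120 N, or if a joint passes its speed limit or range.

## Robot

A 6-joint arm with a two-finger parallel gripper is mounted at the origin on the work surface. World frame = base frame: x ahead of the robot, y to its left, z up, the work surface at z = 0. Lengths are in m, angles in rad, forces in N, time in s.
With the tool pointing down it reaches from about 0.25 to 0.775 m from the base axis. Payload 4 kg.
Tool frame: the origin (TCP) lies at the very end of the fingers, on their centre line; the grasp point (between the pads) lies hold_point_z behind it (hold_point_z is the distance from the TCP to the grasp point, in m); z points along the fingers, y is the direction in which the jaws open and shut (so a half turn about z gives the same grasp; the last joint's range is limited). The gripper opens to 94 mm and grips with 3 to 60 N. Pads are 16 mm wide; open, the fingers measure 119 mm over their backs; the gripper's body (75 mm by 177 mm) begins 78 mm behind the grasp point.
Start: joints at [1.049, 0.087, 1.371, -0, 1.684, -0.103], TCP at [0.224, 0.502, 0.168] pointing down, gripper open.
Joint ranges: [-3.1, 3.1], [-0.76, 2.03], [0.27, 2.55], [-1.08, 4.22], [0.17, 2.65], [-2.57, 2.57]. Speed limits (rad/s): [2.79, 2.79, 3.14, 3.14, 3.14, 3.14].

## Interface

Orientations are given as [roll, pitch, yaw] about the fixed x, y, z axes, in that order (R = Rz(yaw) Ry(pitch) Rx(roll)).
In Python, from bench import * gives the robot as it stands.
- The arm moves only by the tool step_arm, never from a script. Its argument "increments" is text: rows parted by semicolons, each of 6 numbers parted by spaces: the shift along the tool's x, y, z in cm, then the turn, a rotation vector about the tool's x, y, z in rad. A call has 1 to 5 rows; each row shifts and turns the commanded pose from where the row before left it, along the tool's axes as they then stand; what a row does not reach is not made up. A row lasts 1/10 s, in which the tool goes at most 50 mm and 8.59 degrees, less where a joint would pass 70% of its speed; a pose out of reach is approached as far as the arm can. A call is refused whole if a number of a shift passes 5 or a number of a turn 0.15, either way. A call with a gripper value outside its range is refused whole. "claw" is the gripper's target within -1 to 1 (shut at 1, half-way at 0, fully open at -1), set as the call begins (left out, the last holds). The fingers move at their own pace and stop on an object; the grip force is fixed at half the most. Time passes only in rows, so rows that do not move let the fingers close. It gives the time, the measured TCP pose, the force and the opening at its end, in the units of the state.
- get_obs(): the state, without advancing time (a new reading comes with each control period).
- snapshot(name): name is "side" or "top"; returns the picture (420x560x3 uint8, red, green, blue); there is no depth.
- calibration(name): a dict with "camera_matrix" (3x3 intrinsics, pixels), "eye" and "orientation" of the camera in the world. Camera axes: x right, y up, looking along -z (the intrinsics and any distortion apply to the point x, -y, -z); pixel columns grow to the right and rows downward; lengths in m; the calibration is good to about 2 mm. A picture is of the moment at which its call begins. calibration takes no time and is no camera call.
- close_job(): hands the job in, once; it reports no verdict.
The state is a dict: "time": time; "joint_positions": joint angles; "qvel": joint speeds; "joint_torque": joint torques, N m; "tool_pos": TCP position; "ee_rot": TCP orientation; "wrist_force": force on the tool from outside, world axes, zero at the start; "wrist_torque": the same for the moment, N m; "width": finger opening in m.
Only numpy, scipy, OpenCV 4.12 (cv2) and the standard library are available. Lean on these libraries where they do the work, as an engineer would, in place of code of your own. Each camera call takes 0.05 s, during which the arm holds its last target. There are 200 camera calls.

## Working session

There is one attempt and no reset: what is moved stays moved. The work goes in short steps, Python scripts to look and compute and a tool call to move; the robot and the scene stay as the last step left them, time stands still between calls to the robot, and variables do not carry over. Pictures are saved under pics/ and viewed, about 8 in all and at most 12, crops included, and the job is handed in when it is done.

Besides the shell and the picture viewer there is one more tool, called after "Emit:" as name(argument=value, ...) on one line, values as JSON. step_arm: Moves the arm, as the interface text tells. Its arguments: {"type":"object","properties":{"increments":{"type":"string"},"claw":{"type":"number"}},"required":["increments"]}

```bash
mkdir -p pics; ls
python3 - <<'E'
from bench import *
import cv2
for n in("top","side"):
    c=calibration(n);print(n,c)
    im=snapshot(n);cv2.imwrite(f"pics/{n}0.png",im[:,:,::-1])
o=get_obs();print(o)
E
```

```text
pics
top {'camera_matrix': array([[401.06489375,   0.        , 280.93985575],
       [  0.        , 401.06489375, 210.86892291],
       [  0.        ,   0.        ,   1.        ]]), 'eye': array([0.51466243, 0.00953951, 0.97864203]), 'orientation': array([ 0.03400106, -0.01956959, -1.54129979])}
side {'camera_matrix': array([[379.6147627 ,   0.        , 281.47703069],
       [  0.        , 379.6147627 , 207.49782734],
       [  0.        ,   0.        ,   1.        ]]), 'eye': array([ 0.11781671, -0.55531723,  0.62850346]), 'orientation': array([ 0.89446967, -0.00469464, -0.64619802])}
{'time': 0.1, 'joint_positions': array([ 1.04889116e+00,  8.79141297e-02,  1.37207366e+00, -9.49971272e-06,
        1.68361077e+00, -1.03085619e-01]), 'qvel': array([-0.00064229, -0.00235798, -0.00438109, -0.00094379,  0.00159365,
        0.00243853]), 'joint_torque': array([ 2.35359345e-03, -3.41251910e+01, -3.03302479e+01,  7.19101494e-02,
        3.03654245e-02, -1.02109166e-04]), 'tool_pos': array([0.2233935 , 0.50197257, 0.16691819]), 'ee_rot': array([-3.13959642e+00, -1.97022697e-04,  2.72277185e+00]), 'wrist_force': array([ 0.20590597,  0.75398506, -0.47408243]), 'wrist_torque': array([ 0.00432734, -0.00746461, -0.02657557]), 'width': 0.09403019041172767}
```

View pics/top0.png

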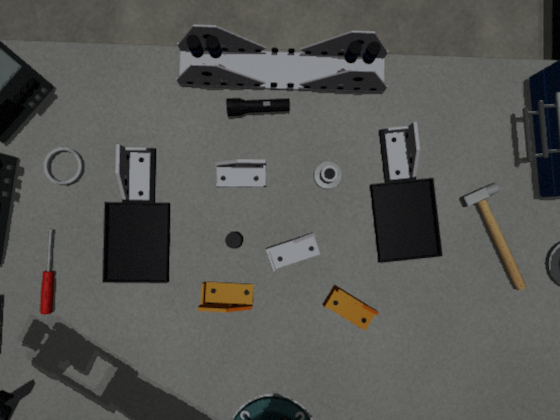

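View pics/side0.png

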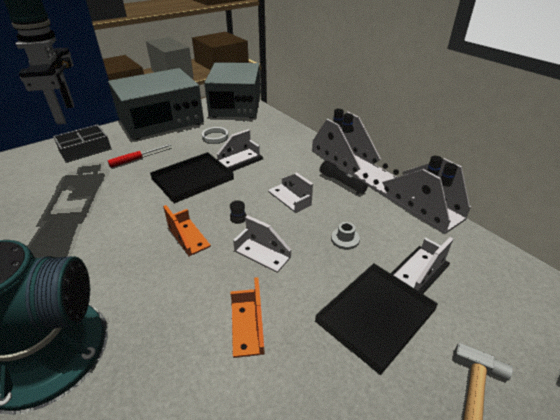

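Run:
```python
import cv2,numpy as np
t=cv2.imread("pics/top0.png");s=cv2.imread("pics/side0.png")
a=cv2.resize(t[145:285,200:340],(560,560),interpolation=cv2.INTER_CUBIC)
b=cv2.resize(s[165:275,225:320],(0,0),fx=560/110,fy=560/110,interpolation=cv2.INTER_CUBIC)
w=np.hstack([a,b]);k=800/w.shape[1];print(w.shape,k);w=cv2.resize(w,None,fx=k,fy=k)
cv2.imwrite("pics/c1.png",w)
```

```text
(560, 1044, 3) 0.7662835249042146
```

View pics/c1.png

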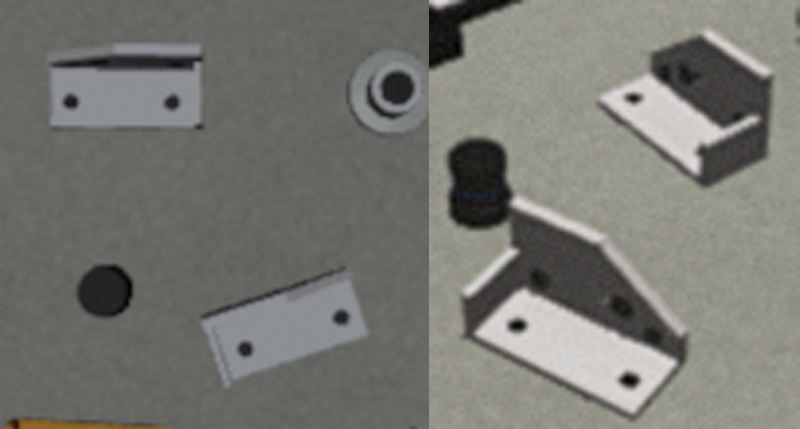

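The left tray's sample has its wall on the left (LH) and the right tray's is RH. The far grey bracket at top (241,174) has its tall end to image right and its wall on the far side, so it is LH. The near one at (293,251) has its tall end to the left and its wall far, so it is RH. Next I fit the poses from the corners.

```bash
cat > h.py <<'E'
import numpy as np, bench
from bench import *
from scipy.spatial.transform import Rotation as R
from scipy.optimize import least_squares
def proj(n,P):
    c=calibration(n); Rm=R.from_euler('xyz',c["orientation"]).as_matrix()
    p=(np.atleast_2d(P)-c["eye"])@Rm; p=p*[1,-1,-1]; q=p@np.array(c["camera_matrix"]).T
    return q[:,:2]/q[:,2:]
def world(pose,P):
    x,y,a=pose; P=np.array(P,float); c,s=np.cos(a),np.sin(a)
    return np.c_[x+c*P[:,0]-s*P[:,1], y+s*P[:,0]+c*P[:,1], P[:,2]]
def fit(obs,g):  # obs: {cam:[(model mm),(px)]}
    def f(p): return np.concatenate([(proj(n,world(p,np.array([m for m,_ in L])/1000))-np.array([u for _,u in L])).ravel() for n,L in obs.items()])
    r=least_squares(f,g,loss='soft_l1'); return r.x,f(r.x).reshape(-1,2)
def go(target,yaw):
    "needed shift in tool axes (cm) after turning to yaw, and turn about tool z"
    o=get_obs(); a=o["ee_rot"][2]
    d=np.array(target)-o["tool_pos"]; t=(a-yaw+np.pi)%(2*np.pi)-np.pi
    for k in (a,yaw):
        M=R.from_euler('xyz',[np.pi,0,k]); print("at yaw %.3f shift cm"%k,np.round(M.inv().apply(d)*100,2))
    print("turn z",round(t,3),"rpy",np.round(o["ee_rot"],4),"pos",np.round(o["tool_pos"],4))
E
python3 - <<'E'
from h import *
T=lambda u,v:(200+u/3.065,145+v/3.065)
S=lambda u,v:(225+(u-429)/3.901,165+v/3.901)
np.set_printoptions(precision=3,suppress=True)
A={"top":[((-60,-28,6),T(51,127)),((60,28,70),T(202,44)),((-5,28,70),T(113,43)),((-60,28,26),T(51,57))],
"side":[((-60,-28,6),S(599,100)),((60,-28,0),S(706,186)),((60,-28,36),S(702,148)),((60,28,70),S(770,72)),((-5,28,70),S(706,33)),((60,28,0),S(766,157))]}
B={"top":[((-60,28,6),T(367,333)),((-60,-28,26),T(348,268)),((60,28,36),T(226,385)),((60,-28,70),T(202,317))],
"side":[((60,-28,70),S(511,200)),((-5,-28,70),S(602,240)),((-60,-28,26),S(685,335)),((-60,28,6),S(633,413)),((60,28,36),S(463,293)),((60,28,0),S(468,335)),((-60,-28,0),S(684,362))]}
box=[(95,75,22),(95,-75,22),(-95,-75,22),(-95,75,22)]
L={"top":list(zip(box,[(105,203),(170,203),(168,282),(103.5,282)]))}
Rr={"top":list(zip(box,[(371,185),(434,179),(441,255),(379,262)]))}
for n,o,g,gp in(("A",A,(.6,.1,-1.57),(12,24,50)),("B",B,(.42,0,1.9),(12,-24,50)),("L",L,(.45,.35,0),None),("R",Rr,(.45,-.3,.1),None)):
    p,r=fit(o,g); print(n,p,np.degrees(p[2]),"\n",r.T)
    if gp: print("grip",world(p,np.array([gp])/1000))
print("hold",getattr(bench,"hold_point_z",None),[k for k in dir(bench) if k[0]!='_'])
E
```

```text
A [ 0.632  0.089 -1.537] -88.04950702111678 
 [[ 0.601  0.33   0.749 -0.549 -1.352 -0.721  0.694  0.277  0.084 -0.17 ]
 [ 0.344  0.094  0.459 -1.082 -0.576  0.556 -0.633 -0.067 -1.089 -0.365]]
grip [[0.656 0.077 0.05 ]]
B [ 0.453 -0.042  1.913] 109.62956614236704 
 [[ 0.953  0.833 -0.166  0.058  0.963  0.966  0.252 -0.393 -1.089 -1.189
   0.278]
 [ 0.425 -0.224  0.322  0.569 -1.257 -1.097 -1.59   0.297 -0.237  0.311
  -0.379]]
grip [[ 0.471 -0.023  0.05 ]]
L [0.463 0.331 0.023] 1.2996400910024088 
 [[ 0.538 -0.806 -0.12   0.282]
 [-1.039 -0.54   0.874  0.618]]
R [ 0.534 -0.309  0.119] 6.845698880802122 
 [[ 0.433 -0.95   0.138  0.157]
 [-1.375 -0.824  1.889  0.651]]
hold 0.0188 ['IKError', 'calibration', 'close_job', 'get_obs', 'hold_point_z', 'snapshot']
```

Emit:
step_arm(increments="0 0 0 0 0 0.14;0 0 0 0 0 0.14;0 0 0 0 0 0.14;0 0 0 0 0 0.14;0 0 0 0 0 0.14", claw=-1)

```text
time: 0.6
tool_pos: [0.2235, 0.5021, 0.1673]
ee_rot: [-3.141, 0.001, 2.017]
wrist_force: [-0.1, 0.4, -0.1]
width: 0.094
```

Emit:
step_arm(increments="0 0 0 0 0 0.14;0 0 0 0 0 0.14;0 0 0 0 0 0.14;-2.9 2.8 0 0 0 0;-2.9 2.8 0 0 0 0")

```text
time: 1.1
tool_pos: [0.2813, 0.4458, 0.1672]
ee_rot: [-3.141, 0.001, 1.606]
wrist_force: [0.7, 0.4, -0.2]
width: 0.0941
```

Emit:
step_arm(increments="-2.9 2.8 0 0 0 0;-2.9 2.8 0 0 0 0;-2.9 2.8 0 0 0 0;-2.9 2.8 0 0 0 0;-2.9 2.8 0 0 0 0")

```text
time: 1.6
tool_pos: [0.4267, 0.3044, 0.1675]
ee_rot: [-3.141, 0.0, 1.603]
wrist_force: [1.1, -0.8, 0.0]
width: 0.0938
```

Emit:
step_arm(increments="-2.9 2.8 0 0 0 0;-2.9 2.8 0 0 0 0;-2.9 2.8 0 0 0 0;-2.9 2.8 0 0 0 0;-2.9 2.8 0 0 0 0")

```text
time: 2.1
tool_pos: [0.5713, 0.164, 0.1673]
ee_rot: [-3.14, -0.0, 1.603]
wrist_force: [0.4, 0.3, -0.2]
width: 0.0939
```

Emit:
step_arm(increments="-2.9 2.8 0 0 0 0;-2.9 2.8 0 0 0 0;-2.9 2.8 0 0 0 0;0 0 0 0 0 0;0 0 0 0 0 0")

```text
time: 2.6
tool_pos: [0.6571, 0.0806, 0.1665]
ee_rot: [-3.139, -0.001, 1.601]
wrist_force: [-0.4, -0.7, -0.9]
width: 0.0938
```

Run:
```python
from h import *
import cv2
go([.656,.077,.095],1.605)
a=snapshot("side")[90:290,170:400]; cv2.imwrite("pics/s1.png",cv2.resize(a,None,fx=3,fy=3)[:,:,::-1])
```

```text
at yaw 1.601 shift cm [-0.35 -0.12  7.15]
at yaw 1.605 shift cm [-0.35 -0.13  7.15]
turn z -0.004 rpy [-3.1389e+00 -6.0000e-04  1.6013e+00] pos [0.6571 0.0806 0.1665]
```

Emit:
step_arm(increments="-0.35 -0.1 2 0 0 0;0 0 3 0 0 0;0 0 3 0 0 0;0 0 3 0 0 0;0 0 2.5 0 0 0")

```text
time: 3.15
tool_pos: [0.6548, 0.0795, 0.0318]
ee_rot: [-3.141, -0.0, 1.605]
wrist_force: [0.2, -0.4, 0.7]
width: 0.0941
```

Run:
```python
from h import *
import cv2
go([.656,.077,.032],1.605)
a=snapshot("side")[90:290,170:400]; cv2.imwrite("pics/s2.png",cv2.resize(a,None,fx=3,fy=3)[:,:,::-1])
```

```text
at yaw 1.605 shift cm [-0.25  0.11 -0.02]
at yaw 1.605 shift cm [-0.25  0.11 -0.02]
turn z 0.0 rpy [-3.1405e+00 -5.0000e-04  1.6052e+00] pos [0.6548 0.0795 0.0318]
```

View pics/s2.png

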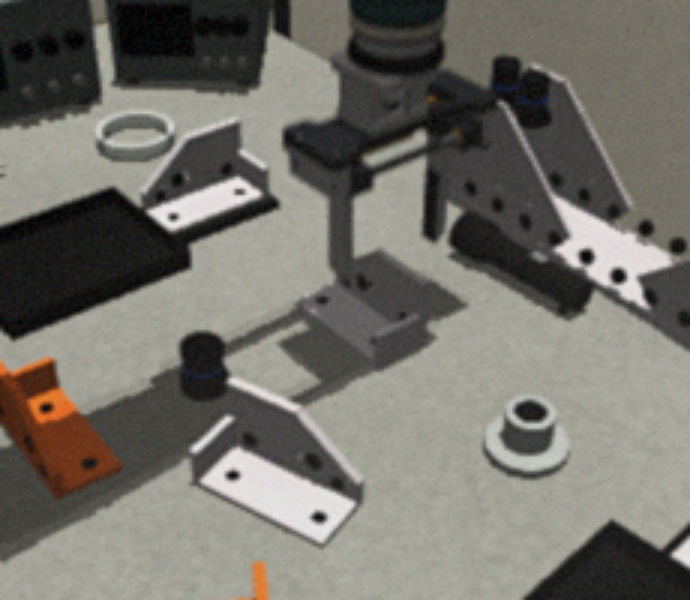

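The near finger (340,250) hangs inside the bracket over its foot, with the far finger (435,200) behind the wall and clear of the torch. Closing now.

Emit:
step_arm(increments="-0.25 0.1 0 0 0 0;0 0 0 0 0 0;0 0 0 0 0 0;0 0 0 0 0 0;0 0 0 0 0 0", claw=1)

```text
time: 3.7
tool_pos: [0.6584, 0.0752, 0.0344]
ee_rot: [3.139, -0.0, 1.603]
wrist_force: [-0.4, 0.2, -0.5]
width: 0.0573
```

Emit:
step_arm(increments="0 0 0 0 0 0;0 0 0 0 0 0;0 0 0 0 0 0;0 0 0 0 0 0;0 0 0 0 0 0")

```text
time: 4.2
tool_pos: [0.6575, 0.0752, 0.0329]
ee_rot: [-3.141, -0.0, 1.603]
wrist_force: [-0.5, 0.1, -0.8]
width: 0.0174
```

Emit:
step_arm(increments="0 0 0 0 0 0;0 0 0 0 0 0;0 0 0 0 0 0;0 0 0 0 0 0;0 0 0 0 0 0")

```text
time: 4.7
tool_pos: [0.6576, 0.0752, 0.033]
ee_rot: [3.142, -0.0, 1.603]
wrist_force: [-0.1, 0.3, -0.1]
width: 0.0003
```

Width went to 0, so the grasp missed. Looking again.

Run:
```python
from h import *
import cv2
s=snapshot("side");t=snapshot("top");p=get_obs()["tool_pos"];print(proj("side",p),proj("top",p))
np.save("pics/t3.npy",t)
a=cv2.resize(s[110:230,240:360],(400,400),interpolation=2);b=cv2.resize(t[120:220,190:290],(400,400),interpolation=2)
cv2.imwrite("pics/s3.png",np.hstack([a,b])[:,:,::-1])
```

```text
[[299.54798482 187.4095715 ]] [[247.17145611 163.25407877]]
```

View pics/s3.png

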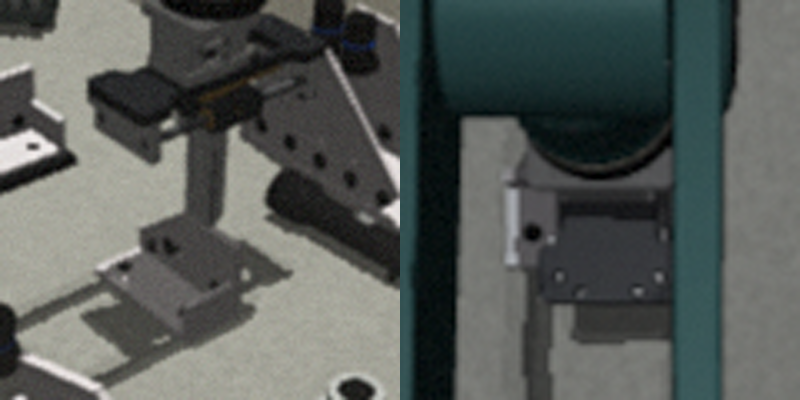

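Run:
```python
from h import *
import cv2
o=get_obs();p=o["tool_pos"]
s=snapshot("side")[:,:,::-1]
k=6;x0,y0=250,130
c=cv2.resize(s[y0:y0+90,x0:x0+110],None,fx=k,fy=k,interpolation=cv2.INTER_CUBIC).copy()
def pl(P,col):
    q=((proj("side",P)-[x0,y0]+.5)*k).astype(int); cv2.polylines(c,[q.reshape(-1,1,2)],False,col,1)
A=(.632,.089,-1.537)
w=lambda L:world(A,np.array(L)/1000)
pl(w([(60,28,0),(60,28,70),(-5,28,70),(-60,28,26),(-60,28,0),(60,28,0)]),(0,255,0))
pl(w([(60,28,0),(60,-28,0),(-60,-28,0),(-60,28,0)]),(0,255,0))
pl(np.array([p,p+[0,0,.09]]),(0,0,255))
for dx in(-.047,.047): pl(np.array([p+[dx,0,0],p+[dx,0,.05]]),(255,0,0))
cv2.imwrite("pics/s4.png",c);print(c.shape)
```

```text
(540, 660, 3)
```

View pics/s4.png

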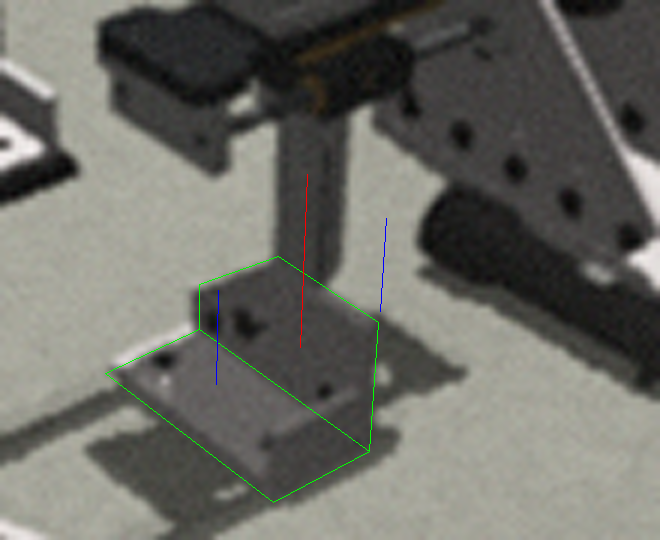

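The finger disappears exactly at the wall's top edge. It is either behind the wall or above it, which would mean the tip is higher than reported. I'll lift straight up and compare the visible tip with the projected TCP.

Emit:
step_arm(increments="0 0 -2 0 0 0;0 0 -2.5 0 0 0;0 0 -2.5 0 0 0;0 0 -2 0 0 0;0 0 0 0 0 0")

```text
time: 5.35
tool_pos: [0.6599, 0.0752, 0.1275]
ee_rot: [3.134, -0.0, 1.603]
wrist_force: [-0.6, -0.2, 0.7]
width: 0.0004
```

Run:
```python
from h import *
import cv2
o=get_obs();p=o["tool_pos"];print(p,o["ee_rot"])
s=snapshot("side")[:,:,::-1]
k=5;x0,y0=230,90
c=cv2.resize(s[y0:y0+120,x0:x0+150],None,fx=k,fy=k,interpolation=cv2.INTER_CUBIC).copy()
q=((proj("side",np.array([p,p+[0,0,.02]]))-[x0,y0]+.5)*k).astype(int); cv2.polylines(c,[q.reshape(-1,1,2)],False,(0,0,255),1)
cv2.imwrite("pics/s5.png",c)
```

```text
[0.65992097 0.07524589 0.12748245] [ 3.13356361e+00 -8.02954593e-05  1.60281727e+00]
```

View pics/s5.png

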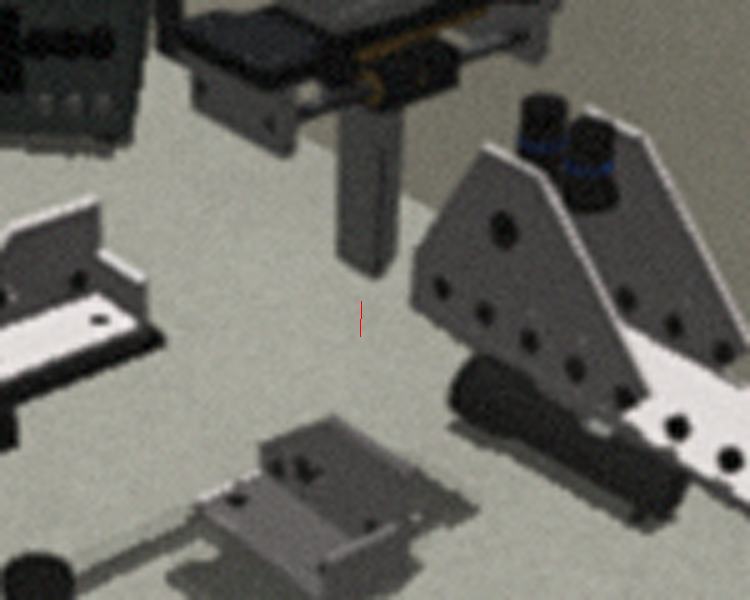

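Run:
```python
from h import *
import cv2
P=np.array([[.2234,.502,.167],[.2234,.502,.205],[.2234,.502,0]])
print(proj("side",P),proj("top",P))
# finger tips at start, jaw axis
y=np.array([.406,.914,0])*.047
print(proj("side",P[0]+np.array([y,-y])))
s=cv2.imread("pics/side0.png")[0:160,0:120];t=cv2.imread("pics/top0.png")[300:420,0:120]
c=np.hstack([cv2.resize(s,None,fx=3.5,fy=3.5),cv2.copyMakeBorder(cv2.resize(t,None,fx=3.1,fy=3.1),0,560-372,0,0,0)]);print(c.shape)
cv2.imwrite("pics/c6.png",c)
```

```text
[[ 69.94207543 127.28350938]
 [ 64.83208523 113.7378531 ]
 [ 89.7787674  179.86697839]] [[ 19.26492951 364.69871459]
 [  6.48017997 371.75986897]
 [ 63.4454311  340.29734941]]
[[ 73.34773553 119.49115429]
 [ 66.2831435  135.65536565]]
(560, 792, 3)
```

View pics/c6.png

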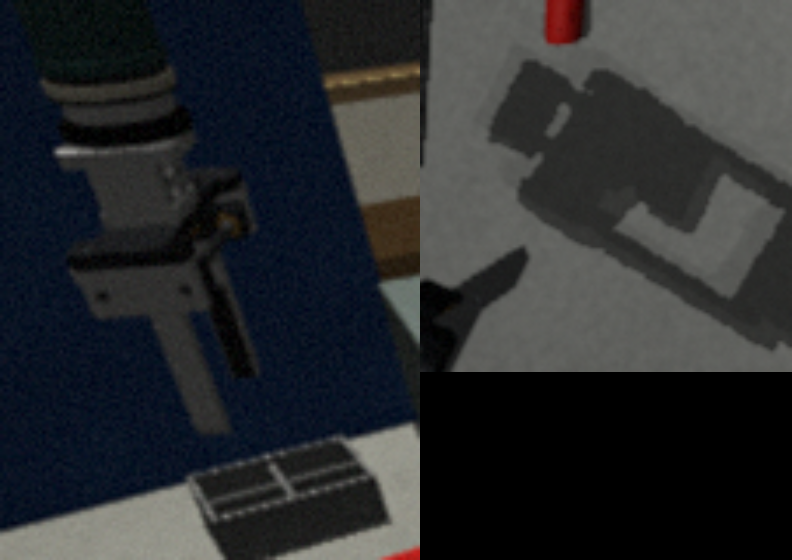

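The real fingertips appear about 36 mm higher than the reported TCP, at both poses. I'll fit that offset properly.

Run:
```python
from h import *
P0=np.array([.2234,.502,.167]);y=np.array([.406,.914,0])*.049
P1=np.array([.6599,.0752,.1275])
# finger pairs: near outer tip etc
obs=[("side",P0-y,(60.5,123)),("side",P0+y,(70,107)),("side",P1,(303.5,143))]
f=lambda d:np.concatenate([proj(n,p+d)[0]-u for n,p,u in obs])
r=least_squares(f,np.zeros(3));print(r.x,r.fun)
d=r.x
f=lambda d:np.concatenate([proj(n,p+[0,0,d[0]])[0]-u for n,p,u in obs])
r=least_squares(f,[0]);print(r.x,r.fun)
print(proj("top",P0-y),proj("top",P0-y+[0,0,.037]))
o=get_obs();print(o["joint_positions"])
```

```text
[ 0.00050687 -0.00432763  0.03828115] [ 0.81625647 -0.35871657 -0.76897986 -0.66534027 -0.10447242  0.97793113]
[0.03648259] [ 0.43200471 -0.26989799 -1.15293269 -0.52534506 -1.40969217  0.98519186]
[[ 41.68142823 375.418805  ]] [[ 30.34967952 382.80869407]]
[ 2.81315153e-02  3.47449246e-01  1.14579358e+00  1.27896635e-04
  1.64417055e+00 -3.84722572e-03]
```

Emit:
step_arm(increments="0.2 -0.3 0 0 0 0;0 0 0 0 0 0;0 0 0 0 0 0;0 0 0 0 0 0;0 0 0 0 0 0", claw=-1)

```text
time: 5.9
tool_pos: [0.6543, 0.077, 0.1224]
ee_rot: [-3.141, -0.0, 1.603]
wrist_force: [0.8, 0.5, 0.5]
width: 0.0371
```

Emit:
step_arm(increments="0 0 0 0 0 0;0 0 0 0 0 0;0 0 1 0 0 0;0 0 2 0 0 0;0 0 2 0 0 0")

```text
time: 6.4
tool_pos: [0.6547, 0.077, 0.0723]
ee_rot: [3.141, -0.0, 1.603]
wrist_force: [-0.3, -0.4, -0.9]
width: 0.0769
```

Emit:
step_arm(increments="0 0 2 0 0 0;0 0 2 0 0 0;0 0 1.5 0 0 0;0 0 1 0 0 0;0 0 0 0 0 0")

```text
time: 6.9
tool_pos: [0.6531, 0.077, 0.0058]
ee_rot: [-3.138, -0.0, 1.603]
wrist_force: [0.0, -0.4, -1.0]
width: 0.0941
```

Run:
```python
from h import *
go([.656,.077,-.003],1.605)
```

```text
at yaw 1.603 shift cm [-0.01  0.29  0.88]
at yaw 1.605 shift cm [-0.01  0.29  0.88]
turn z -0.002 rpy [-3.138  -0.      1.6028] pos [0.6531 0.077  0.0058]
```

Emit:
step_arm(increments="0 0.1 0.8 0 0 0;0 0 0 0 0 0;0 0 0 0 0 0;0 0 0 0 0 0;0 0 0 0 0 0", claw=1)

```text
time: 7.4
tool_pos: [0.6559, 0.0771, 0.0007]
ee_rot: [3.14, -0.0, 1.603]
wrist_force: [0.3, -0.4, 0.0]
width: 0.0574
```

Emit:
step_arm(increments="0 0 0 0 0 0;0 0 0 0 0 0;0 0 0 0 0 0;0 0 0 0 0 0;0 0 0 0 0 0")

```text
time: 7.9
tool_pos: [0.6555, 0.0771, -0.0]
ee_rot: [3.142, -0.0, 1.603]
wrist_force: [-0.5, 0.5, 0.4]
width: 0.0172
```

Emit:
step_arm(increments="0 0 0 0 0 0;0 0 0 0 0 0")

```text
time: 8.1
tool_pos: [0.6557, 0.077, 0.0]
ee_rot: [3.141, 0.0, 1.603]
wrist_force: [2.0, -1.0, 0.5]
width: 0.0082
```

Gripped: 8.2 mm, which is the wall thickness. Reported z is 0.000 with the foot on the bench. Lifting and carrying to the left tray.

Emit:
step_arm(increments="0 0 -1 0 0 0;0 0 -2.5 0 0 0;0 0 -3 0 0 0;0 0 -3 0 0 0;0 0 -1.5 0 0 0")

```text
time: 8.6
tool_pos: [0.6568, 0.0772, 0.1138]
ee_rot: [3.137, -0.0, 1.603]
wrist_force: [-0.2, 0.7, -3.1]
width: 0.008
```

Emit:
step_arm(increments="1.8 -1.1 0 0 0 0;3 -1.8 0 0 0 0;3.5 -2.1 0 0 0 0;3.5 -2.1 0 0 0 0;3.5 -2.1 0 0 0 0")

```text
time: 9.1
tool_pos: [0.5554, 0.2288, 0.1076]
ee_rot: [-3.137, 0.0, 1.603]
wrist_force: [-0.2, -0.2, -1.8]
width: 0.0074
```

Emit:
step_arm(increments="3.5 -2.1 0 0 0 0;3.5 -2.1 0 0 0 0;3 -1.8 0 0 0 0;2 -1.2 0 0 0 0;1 -0.6 0 0 0 -0.07")

```text
time: 9.6
tool_pos: [0.4725, 0.3566, 0.1077]
ee_rot: [-3.137, 0.001, 1.678]
wrist_force: [-0.2, -0.4, -3.5]
width: 0.0077
```

Emit:
step_arm(increments="0 0 0 0 0 -0.12;0 0 0 0 0 -0.14;0 0 0 0 0 -0.14;0 0 0 0 0 -0.14;0 0 0 0 0 -0.14")

```text
time: 10.1
tool_pos: [0.474, 0.3546, 0.1076]
ee_rot: [-3.137, -0.002, 2.36]
wrist_force: [-0.1, 0.3, -1.8]
width: 0.0073
```

Emit:
step_arm(increments="0 0 0 0 0 -0.14;0 0 0 0 0 -0.14;0 0 0 0 0 -0.14;0 0 0 0 0 -0.14;0 0 0 0 0 -0.14")

```text
time: 10.6
tool_pos: [0.4741, 0.3545, 0.1076]
ee_rot: [-3.14, -0.004, 3.059]
wrist_force: [0.9, 0.1, -1.6]
width: 0.0081
```

Emit:
step_arm(increments="0 0 0 0 0 -0.14;0 0 0 0 0 0;0 0 0 0 0 0")

```text
time: 10.9
tool_pos: [0.475, 0.3545, 0.1085]
ee_rot: [-3.141, -0.003, -3.093]
wrist_force: [-0.1, 1.6, -2.8]
width: 0.0075
```

Run:
```python
from h import *
import cv2
go([.475,.355,.03],3.165)
s=snapshot("side")[60:240,100:340]; cv2.imwrite("pics/s7.png",cv2.resize(s,None,fx=3,fy=3)[:,:,::-1])
```

```text
at yaw -3.093 shift cm [-0.    0.05  7.85]
at yaw 3.165 shift cm [-0.    0.05  7.85]
turn z 0.026 rpy [-3.1407e+00 -2.7000e-03 -3.0925e+00] pos [0.475  0.3545 0.1085]
```

View pics/s7.png

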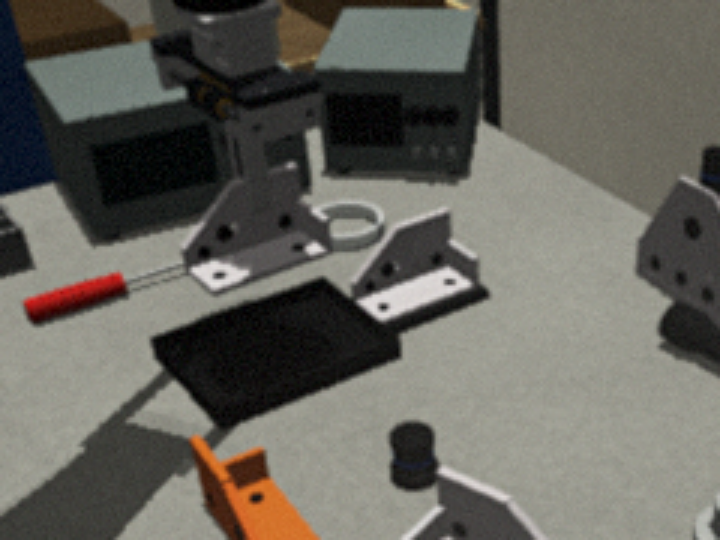

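The held bracket is upright above the tray and matches the sample's hand (wall on the same side, tall end away). Lowering gently.

Emit:
step_arm(increments="0 0 2 0 0 0;0 0 3 0 0 0;0 0 2 0 0 0;0 0 1.5 0 0 0;0 0 0.5 0 0 0")

```text
time: 11.45
tool_pos: [0.4751, 0.3538, 0.0176]
ee_rot: [-3.14, -0.004, -3.091]
wrist_force: [-0.3, -0.5, -2.8]
width: 0.0076
```

Emit:
step_arm(increments="0 0 0.4 0 0 0;0 0 0.3 0 0 0;0 0 0.2 0 0 0;0 0 0.1 0 0 0;0 0 0 0 0 0")

```text
time: 11.95
tool_pos: [0.4768, 0.3546, 0.0105]
ee_rot: [3.141, 0.001, -3.091]
wrist_force: [-0.3, -0.3, -1.9]
width: 0.0077
```

Run:
```python
from h import *
o=get_obs();print(o["tool_pos"],o["wrist_force"],o["width"])
```

```text
[0.47684055 0.35463926 0.01045031] [-0.34300132 -0.32642913 -1.89043198] 0.007702437641774625
```

Emit:
step_arm(increments="0 0 0.1 0 0 0;0 0 0.1 0 0 0;0 0 0.1 0 0 0;0 0 0 0 0 0")

```text
time: 12.35
tool_pos: [0.4764, 0.3544, 0.0068]
ee_rot: [-3.141, -0.0, -3.09]
wrist_force: [0.5, -0.9, -3.4]
width: 0.0073
```

Emit:
step_arm(increments="0 0 0.1 0 0 0;0 0 0.1 0 0 0;0 0 0 0 0 0")

```text
time: 12.65
tool_pos: [0.4764, 0.3544, 0.0048]
ee_rot: [-3.141, -0.0, -3.09]
wrist_force: [-0.5, -1.0, -2.7]
width: 0.0079
```

Emit:
step_arm(increments="0 0 0.1 0 0 0;0 0 0 0 0 0")

```text
time: 12.85
tool_pos: [0.4766, 0.3545, 0.004]
ee_rot: [3.141, 0.0, -3.09]
wrist_force: [-0.8, -0.9, -2.4]
width: 0.0077
```

Emit:
step_arm(increments="0 0 0.05 0 0 0;0 0 0.05 0 0 0;0 0 0 0 0 0")

```text
time: 13.15
tool_pos: [0.4766, 0.3546, 0.004]
ee_rot: [3.141, 0.0, -3.09]
wrist_force: [-1.5, -1.2, 4.4]
width: 0.0076
```

Emit:
step_arm(increments="0 0 0.05 0 0 0;0 0 0.05 0 0 0;0 0 0 0 0 0")

```text
time: 13.45
tool_pos: [0.4767, 0.3546, 0.0039]
ee_rot: [3.141, 0.001, -3.09]
wrist_force: [-4.0, -2.4, 9.1]
width: 0.0081
```

Contact at z = 0.004, which is the floor height. Releasing.

Emit:
step_arm(increments="0 0 -0.15 0 0 0;0 0 0 0 0 0;0 0 0 0 0 0;0 0 0 0 0 0;0 0 0 0 0 0", claw=0)

```text
time: 13.95
tool_pos: [0.4765, 0.3544, 0.0031]
ee_rot: [-3.141, -0.0, -3.09]
wrist_force: [0.8, -0.9, 0.4]
width: 0.0443
```

Emit:
step_arm(increments="0 0 0 0 0 0;0 0 0 0 0 0;0 0 -0.5 0 0 0;0 0 -1.5 0 0 0;0 0 -2.5 0 0 0")

```text
time: 14.45
tool_pos: [0.4755, 0.3538, 0.0481]
ee_rot: [-3.14, -0.003, -3.09]
wrist_force: [0.4, -0.2, 0.3]
width: 0.047
```

Emit:
step_arm(increments="0 0 -3 0 0 0;0 0 -3 0 0 0;0 0 -1 0 0 0;0 0 0 0 0 0;0 0 0 0 0 0", claw=-1)

```text
time: 14.95
tool_pos: [0.4761, 0.3542, 0.1176]
ee_rot: [-3.141, -0.001, -3.09]
wrist_force: [0.8, -0.3, -1.4]
width: 0.0835
```

Run:
```python
from h import *
import cv2
b=world((.453,-.042,1.913),[(.012,-.024,0)])[0];print(b)
go([b[0],b[1],.115],1.913)
s=snapshot("side")[130:240,130:290]; cv2.imwrite("pics/s8.png",cv2.resize(s,None,fx=4,fy=4)[:,:,::-1])
```

```text
[ 0.47158165 -0.02264226  0.        ]
at yaw -3.090 shift cm [  2.38 -37.61   0.26]
at yaw 1.913 shift cm [-35.35 -13.07   0.26]
turn z 1.28 rpy [-3.1410e+00 -1.1000e-03 -3.0904e+00] pos [0.4761 0.3542 0.1176]
```

View pics/s8.png

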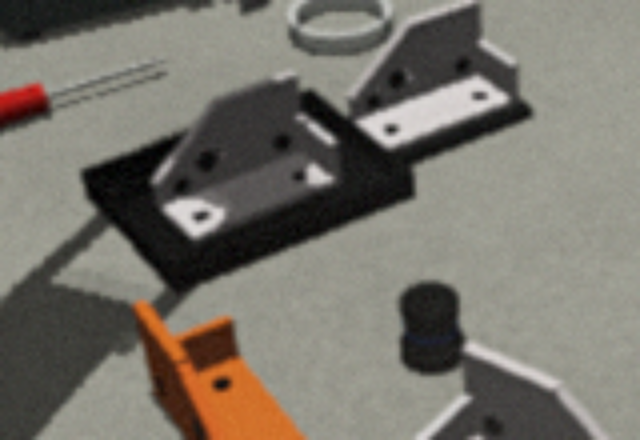

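LH bracket stands flat in the left tray next to its matching sample. Next, the RH one.

Emit:
step_arm(increments="0 0 0 0 0 0.14;0 0 0 0 0 0.14;0 0 0 0 0 0.14;0 0 0 0 0 0.14;0 0 0 0 0 0.14")

```text
time: 15.5
tool_pos: [0.4753, 0.3538, 0.1158]
ee_rot: [-3.137, -0.002, 2.487]
wrist_force: [-0.6, 0.5, -0.4]
width: 0.094
```

Emit:
step_arm(increments="0 0 0 0 0 0.14;0 0 0 0 0 0.14;0 0 0 0 0 0.14;0 0 0 0 0 0.14;0 0 0 0 0 0.02")

```text
time: 16.0
tool_pos: [0.4755, 0.3538, 0.1161]
ee_rot: [-3.138, 0.001, 1.912]
wrist_force: [-0.2, 0.2, 0.5]
width: 0.0939
```

Emit:
step_arm(increments="-2 -0.7 0 0 0 0;-4 -1.5 0 0 0 0;-4 -1.5 0 0 0 0;-4 -1.5 0 0 0 0;-4 -1.5 0 0 0 0")

```text
time: 16.5
tool_pos: [0.4727, 0.1608, 0.1171]
ee_rot: [-3.139, -0.0, 1.916]
wrist_force: [0.8, -0.2, -0.1]
width: 0.0938
```

Emit:
step_arm(increments="-4 -1.5 0 0 0 0;-4 -1.5 0 0 0 0;-4 -1.5 0 0 0 0;-3.4 -1.2 0 0 0 0;-2 -0.7 0 0 0 0")

```text
time: 17.0
tool_pos: [0.4708, -0.0254, 0.1173]
ee_rot: [-3.139, -0.0, 1.913]
wrist_force: [-1.0, 1.0, 0.7]
width: 0.0943
```

Emit:
step_arm(increments="0 0 0 0 0 0;0 0 0 0 0 0")

```text
time: 17.2
tool_pos: [0.4713, -0.0227, 0.1176]
ee_rot: [-3.14, -0.002, 1.913]
wrist_force: [-0.2, 1.1, 0.4]
width: 0.0942
```

Run:
```python
from h import *
go([.4716,-.0226,-.001],1.913)
```

```text
at yaw 1.913 shift cm [-0.    0.03 11.86]
at yaw 1.913 shift cm [-0.    0.03 11.86]
turn z 0.0 rpy [-3.1404e+00 -1.6000e-03  1.9131e+00] pos [ 0.4713 -0.0227  0.1176]
```

Emit:
step_arm(increments="0 0 2 0 0 0;0 0 3 0 0 0;0 0 3 0 0 0;0 0 2.5 0 0 0;0 0 1.2 0 0 0")

```text
time: 17.7
tool_pos: [0.4696, -0.021, -0.0015]
ee_rot: [-3.137, -0.003, 1.916]
wrist_force: [-0.1, 1.2, -0.2]
width: 0.0941
```

Emit:
step_arm(increments="0 0 0 0 0 0;0 0 0 0 0 0;0 0 0 0 0 0;0 0 0 0 0 0;0 0 0 0 0 0", claw=1)

```text
time: 18.2
tool_pos: [0.4727, -0.023, 0.0025]
ee_rot: [3.14, 0.001, 1.913]
wrist_force: [-0.8, 0.2, 0.1]
width: 0.0575
```

Emit:
step_arm(increments="0 0 0 0 0 0;0 0 0 0 0 0;0 0 0 0 0 0;0 0 0 0 0 0;0 0 0 0 0 0")

```text
time: 18.7
tool_pos: [0.4718, -0.0229, 0.0014]
ee_rot: [3.142, -0.0, 1.913]
wrist_force: [0.1, 0.0, 0.3]
width: 0.0175
```

Emit:
step_arm(increments="0 0 0 0 0 0;0 0 0 0 0 0;0 0 0 0 0 0")

```text
time: 19.0
tool_pos: [0.472, -0.0229, 0.0015]
ee_rot: [3.141, -0.0, 1.913]
wrist_force: [0.5, 0.9, -0.8]
width: 0.0081
```

Emit:
step_arm(increments="0 0 -1 0 0 0;0 0 -2.5 0 0 0;0 0 -3 0 0 0;0 0 -3 0 0 0;0 0 -1.5 0 0 0")

```text
time: 19.5
tool_pos: [0.4731, -0.0232, 0.115]
ee_rot: [3.138, 0.002, 1.913]
wrist_force: [-0.2, -0.0, -1.9]
width: 0.0085
```

Emit:
step_arm(increments="-2 -0.2 0 0 0 0;-3.5 -0.4 0 0 0 0;-4 -0.4 0 0 0 0;-4 -0.4 0 0 0 0;-4 -0.4 0 0 0 0")

```text
time: 20.0
tool_pos: [0.5135, -0.1951, 0.1118]
ee_rot: [-3.142, -0.0, 1.913]
wrist_force: [-0.1, 0.9, -2.2]
width: 0.0077
```

Emit:
step_arm(increments="-4 -0.4 0 0 0 0;-4 -0.4 0 0 0 0;-3.6 -0.3 0 0 0 0;-2.5 -0.2 0 0 0 0;0 0 0 0 0 0.114")

```text
time: 20.5
tool_pos: [0.5482, -0.3345, 0.1106]
ee_rot: [-3.14, 0.0, 1.792]
wrist_force: [0.2, 0.8, -2.1]
width: 0.008
```

Emit:
step_arm(increments="0 0 0 0 0 0.14;0 0 0 0 0 0.14;0 0 0 0 0 0.14;0 0 0 0 0 0.14;0 0 0 0 0 0.14")

```text
time: 21.0
tool_pos: [0.5483, -0.3308, 0.1114]
ee_rot: [-3.14, -0.0, 1.093]
wrist_force: [-0.8, 0.4, -1.2]
width: 0.0076
```

Emit:
step_arm(increments="0 0 0 0 0 0.14;0 0 0 0 0 0.14;0 0 0 0 0 0.14;0 0 0 0 0 0.14;0 0 0 0 0 0.14")

```text
time: 21.5
tool_pos: [0.5483, -0.3308, 0.1115]
ee_rot: [-3.141, 0.001, 0.393]
wrist_force: [-0.6, -0.1, -2.3]
width: 0.0082
```

Emit:
step_arm(increments="0 0 0 0 0 0.14;0 0 0 0 0 0.14;0 0 0 0 0 0;0 0 0 0 0 0")

```text
time: 21.9
tool_pos: [0.5484, -0.3309, 0.1114]
ee_rot: [-3.141, 0.0, 0.122]
wrist_force: [0.4, 1.2, -1.5]
width: 0.0078
```

Run:
```python
from h import *
go([.549,-.331,.02],.119)
print(get_obs()["width"])
```

```text
at yaw 0.122 shift cm [0.05 0.02 9.14]
at yaw 0.119 shift cm [0.05 0.02 9.14]
turn z 0.003 rpy [-3.1412e+00  4.0000e-04  1.2170e-01] pos [ 0.5484 -0.3309  0.1114]
0.007846749171963485
```

Emit:
step_arm(increments="0 0 2 0 0 0;0 0 3 0 0 0;0 0 2.5 0 0 0;0 0 1.5 0 0 0;0 0 0.6 0 0 0")

```text
time: 22.4
tool_pos: [0.5475, -0.3302, 0.0132]
ee_rot: [-3.139, 0.003, 0.12]
wrist_force: [0.2, 0.2, -1.0]
width: 0.0078
```

Emit:
step_arm(increments="0 0 0.3 0 0 0;0 0 0.2 0 0 0;0 0 0.1 0 0 0;0 0 0 0 0 0;0 0 0 0 0 0")

```text
time: 22.9
tool_pos: [0.5491, -0.3313, 0.0104]
ee_rot: [3.141, -0.001, 0.119]
wrist_force: [0.1, 0.1, -1.6]
width: 0.0076
```

Emit:
step_arm(increments="0 0 0.1 0 0 0;0 0 0 0 0 0;0 0 0 0 0 0")

```text
time: 23.2
tool_pos: [0.5486, -0.331, 0.0085]
ee_rot: [-3.142, -0.0, 0.119]
wrist_force: [-0.6, -0.2, -1.4]
width: 0.0079
```

Emit:
step_arm(increments="0 0 0.1 0 0 0;0 0 0.1 0 0 0;0 0 0 0 0 0;0 0 0 0 0 0")

```text
time: 23.6
tool_pos: [0.5486, -0.331, 0.0063]
ee_rot: [-3.141, 0.0, 0.119]
wrist_force: [-0.1, -0.3, -1.6]
width: 0.0079
```

Emit:
step_arm(increments="0 0 0.05 0 0 0;0 0 0.05 0 0 0;0 0 0 0 0 0")

```text
time: 23.9
tool_pos: [0.5487, -0.3311, 0.0055]
ee_rot: [3.142, -0.0, 0.119]
wrist_force: [0.4, -0.5, -1.4]
width: 0.0078
```

Emit:
step_arm(increments="0 0 0.05 0 0 0;0 0 0 0 0 0")

```text
time: 24.1
tool_pos: [0.5487, -0.3311, 0.0055]
ee_rot: [3.141, -0.0, 0.119]
wrist_force: [-0.3, 0.3, 1.4]
width: 0.0078
```

Contact at 0.0055, as predicted. I'll press 0.5 mm more to confirm, then release.

Emit:
step_arm(increments="0 0 0.05 0 0 0;0 0 0 0 0 0")

```text
time: 24.3
tool_pos: [0.5487, -0.3311, 0.0055]
ee_rot: [3.141, -0.0, 0.119]
wrist_force: [-1.4, 1.8, 4.8]
width: 0.0082
```

Emit:
step_arm(increments="0 0 -0.1 0 0 0;0 0 0 0 0 0;0 0 0 0 0 0;0 0 0 0 0 0;0 0 0 0 0 0", claw=0)

```text
time: 24.8
tool_pos: [0.5486, -0.331, 0.0051]
ee_rot: [-3.141, 0.0, 0.119]
wrist_force: [-0.4, 0.0, 0.1]
width: 0.0444
```

Emit:
step_arm(increments="0 0 0 0 0 0;0 0 0 0 0 0;0 0 -0.5 0 0 0;0 0 -1.5 0 0 0;0 0 -2.5 0 0 0")

```text
time: 25.3
tool_pos: [0.5476, -0.3302, 0.0499]
ee_rot: [-3.139, 0.003, 0.119]
wrist_force: [-0.4, 0.2, 0.3]
width: 0.0469
```

Emit:
step_arm(increments="0 0 -3 0 0 0;0 0 -4 0 0 0;0 0 -3 0 0 0;0 0 -1 0 0 0;0 0 0 0 0 0")

```text
time: 25.8
tool_pos: [0.5497, -0.3318, 0.1636]
ee_rot: [3.138, -0.004, 0.119]
wrist_force: [-0.2, 0.1, 1.0]
width: 0.047
```

Run:
```python
from h import *
import cv2
s=snapshot("side"); cv2.imwrite("pics/s9.png",cv2.resize(s[110:380,130:490],None,fx=2.2,fy=2.2)[:,:,::-1])
```

```text
(no output)
```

View pics/s9.png

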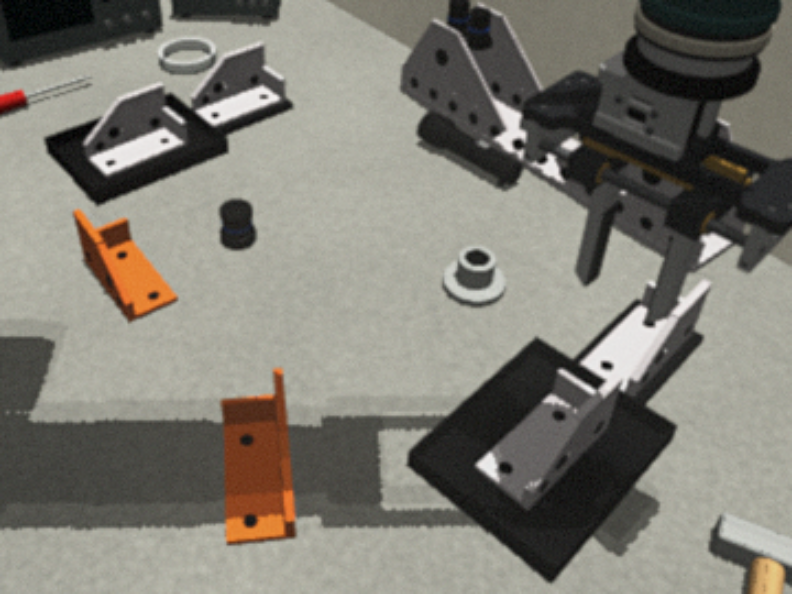

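Both brackets stand flat in their trays, each matching its sample's hand. The LH one is at (135,130) and the RH one at (550,435). The connector (237,223), hub (475,275), torch and orange look-alikes are where they were, and the gripper is clear.

```bash
python3 -c "
from bench import *
print(close_job())"
```

```text
the job is handed in; nothing more can be done
None
```

Both loose brackets are in their matching trays, and the job is handed in at about 26 s of the 59 s allowed. The left-hand bracket is in the left tray and the right-hand one in the right tray. Each stands on its foot on the tray floor and was lowered to a light touch before release (at most about 9 N in the readings).

- **Last checks:** The final side picture shows each bracket matching its sample's hand. The connector, hub, torch and orange look-alikes look unmoved, and the gripper is clear and touching nothing. The floor was felt at the expected 4 mm above bench height for both brackets.
- **What disagreed:** The first grasp closed on nothing. The pictures showed the fingertips about 37 mm higher than the reported tool position. I corrected for that, and both later grasps closed on the 8 mm wall. The side pictures show no sign that the miss moved the bracket.
- **Not checked:** I did not take a top-camera picture after the placements.

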